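Put the milliner's thread reels away by size

ROBOT

A 7-joint arm with a two-finger parallel gripper is mounted at the origin on the work surface. World frame = base frame: x ahead of the robot, y to its left, z up, the work surface at z = 0. Lengths are in m, angles in degrees, forces in N, time in s.
With the tool pointing down it reaches from about 0.4 to 0.875 m from the base axis. Payload 19.3 kg.
Tool frame: the origin (TCP) lies on the centre line of the jaws, within the pads' length; the fingertips stand bot.nose_length ahead of it and the grasp point (between the pads) lies 2 mm behind it (bot.nose_length is the distance from the TCP to the fingertips, in m); z points along the fingers, y is the line along which they close (so a half turn about z gives the same grasp; the last joint's range is limited). The gripper opens to 85 mm and grips with 20 to 120 N. Pads are 22 mm wide; open, the fingers measure 114 mm over their backs; the gripper's body (76 mm by 85 mm) begins 54 mm behind the grasp point. The pads swing forward as they close: fully open they stand 13 mm farther back than shut.
Start: joints at [-72.204, 29.874, -2.08, 91.645, 1.215, 58.505, -6.463], TCP at [0.232, 0.58, 0.248] pointing down, gripper open.
Joint ranges: [-166.77, 166.77], [-17.47, 122.26], [-85.68, 81.53], [9.62, 139.38], [-72.42, 252.41], [9.2, 110.78], [-144.41, 144.41]. Speed limits (degrees/s): [108.29, 108.29, 136.94, 136.94, 172.46, 172.46, 172.46].

INTERFACE

Orientations are given as [roll, pitch, yaw] about the fixed x, y, z axes, in that order (R = Rz(yaw) Ry(pitch) Rx(roll)).
In Python, from rig import status, eyes, workorder, bot gives the robot as it stands.
- The arm moves only by the tool servo_tool, never from a script. Its arguments are lists of equal length, an entry for each row: "xyz": the shift along the world's x, y, z in mm, a list of three; "twist": the turn, a rotation vector about the world's x, y, z in degrees, a list of three; "claw": the closure, from -1 (fully open) to 1 (shut). A call has 1 to 8 rows; each row shifts and turns the commanded pose from where the row before left it; what a row does not reach is not made up. A row lasts 1/10 s, in which the tool goes at most 50 mm and 8.59 degrees, less where a joint would pass 70% of its speed; a pose out of reach is approached as far as the arm can. A call is refused whole if a number of a shift passes 50 or a number of a turn 8.59, either way. A call with a gripper value outside its range is refused whole. The fingers move at their own pace and stop on an object; "newtons" is the grip in N (left out, the last holds). Time passes only in rows, so rows that do not move let the fingers close. It gives the time, the measured TCP pose, the force, the opening and the grip force at its end, in the units of the state.
- status.get_obs(): the state, without advancing time (a new reading comes with each control period).
- eyes.grab_frame(name): name is "scene" or "top" or "wrist"; returns a dict with "img" (480x640x3 uint8, blue, green, red), "fx", "fy", "cx", "cy" (pixels), "xyz" and "orientation" of the camera in the world; the wrist camera has in their place "hand_eye" (4x4, takes a point from camera to tool coordinates, whose origin is the TCP and whose axes are the flange's). Camera axes: x right, y up, looking along -z (the intrinsics and any distortion apply to the point x, -y, -z); pixel columns grow to the right and rows downward; lengths in m; the calibration is good to about 2 mm. A picture is of the moment at which its call begins: read the wrist's pose just before it. There is no depth.
- workorder.close_job(): hands the job in; it is judged then, once.
The state is a dict: "time_s": time; "q": joint angles; "joint_vel": joint speeds; "joint_torque": joint torques, N m; "tcp_pos": TCP position; "eef_rot": TCP orientation; "force": force on the tool from outside, world axes, zero at the start; "ft_torque": the same for the moment, N m; "finger_gap": opening from 0.0 (shut) to 1.0 (fully open); "grip_force": force on a finger pad.
Only numpy, scipy, OpenCV 4.12 (cv2) and the standard library are available. Lean on these libraries where they do the work, as an engineer would, in place of code of your own. Each camera call takes 0.05 s, during which the arm holds its last target. There are 200 camera calls.

TASK

Tidy the hat maker's bench: put each of the four thread reels into the round plywood holder of its own size, the largest reel in the largest holder and so on down to the smallest. Each reel should stand upright, flat on the floor of its holder's well. Leave the pin tin and the bead jar where they are.

Things in the scene. Friction and masses are not known exactly. Their poses are not given: they have to be found in the camera images.
- reel_largest: the largest of four loose thread reels, standing upright: a solid cylinder 68 mm in diameter and 50 mm tall, brown wooden end discs (5 mm thick) and a hard, firmly wound cream middle; it grips like a rigid cylinder of full diameter, from any side, about 130 g. Origin: centre of its underside; z along its axis, up
- holder_largest: the largest of four round plywood holders, fixed to the bench: a disc 102 mm in diameter, 18 mm tall, with a central round open well 84 mm wide and 10 mm deep (well floor 8 mm above the bench, rim 9 mm wide at 18 mm): 8 mm of clearance all round for the largest reel. Origin: centre of its underside, on the bench at height 0; z up
- reel_second: the second largest of four loose thread reels, standing upright: a solid cylinder 52 mm in diameter and 46 mm tall, brown wooden end discs (5 mm thick) and a hard, firmly wound cream middle; it grips like a rigid cylinder of full diameter, from any side, about 80 g. Origin: centre of its underside; z along its axis, up
- holder_second: the second largest of four round plywood holders, fixed to the bench: a disc 86 mm in diameter, 18 mm tall, with a central round open well 68 mm wide and 10 mm deep (well floor 8 mm above the bench, rim 9 mm wide at 18 mm): 8 mm of clearance all round for the second largest reel. Origin: centre of its underside, on the bench at height 0; z up
- reel_third: the third largest of four loose thread reels, standing upright: a solid cylinder 36 mm in diameter and 42 mm tall, brown wooden end discs (5 mm thick) and a hard, firmly wound cream middle; it grips like a rigid cylinder of full diameter, from any side, about 40 g. Origin: centre of its underside; z along its axis, up
- holder_third: the third largest of four round plywood holders, fixed to the bench: a disc 70 mm in diameter, 18 mm tall, with a central round open well 52 mm wide and 10 mm deep (well floor 8 mm above the bench, rim 9 mm wide at 18 mm): 8 mm of clearance all round for the third largest reel. Origin: centre of its underside, on the bench at height 0; z up
- reel_smallest: the smallest of four loose thread reels, standing upright: a solid cylinder 20 mm in diameter and 36 mm tall, brown wooden end discs (5 mm thick) and a hard, firmly wound cream middle; it grips like a rigid cylinder of full diameter, from any side, about 15 g. Origin: centre of its underside; z along its axis, up
- holder_smallest: the smallest of four round plywood holders, fixed to the bench: a disc 54 mm in diameter, 18 mm tall, with a central round open well 36 mm wide and 10 mm deep (well floor 8 mm above the bench, rim 9 mm wide at 18 mm): 8 mm of clearance all round for the smallest reel. Origin: centre of its underside, on the bench at height 0; z up
- pin_tin: a bystander: a flat round bare-steel pin tin, 60 mm in diameter, 24 mm tall, loose, about 90 g; to be left alone. Origin: centre of its underside
- bead_jar: a bystander: a small closed glass jar with a steel cap, 48 mm in diameter, 62 mm tall, loose, about 140 g; to be left alone. Origin: centre of its underside
Mind the look-alikes: they are no part of the job. Leave any green or turquoise look-alike of the reel_largest alone. Leave any blue look-alike of the reel_second alone.

How it is judged (in metres and radians):
At the end, for the whole second after the job is handed in: Each of the four reels stands in the holder of its own size rank: its axis within 12 mm of the holder's centre, its underside on the well floor (8 mm, within 4 mm, above the holder's underside), upright within 0.12 rad and at rest; the pin tin and the bead jar are within 30 mm of where they started (horizontal distance between reel_largest and holder_largest below 0.012 m and z of reel_largest in the frame of holder_largest between 0.004 and 0.012 m and not (angle between reel_largest's own z axis and vertical above 0.12 rad) and linear speed of each of reel_largest, reel_second, reel_third, reel_smallest below 0.02 m/s and angular speed of each of reel_largest, reel_second, reel_third, reel_smallest below 0.3 rad/s and horizontal distance between reel_second and holder_second below 0.012 m and z of reel_second in the frame of holder_second between 0.004 and 0.012 m and not (angle between reel_second's own z axis and vertical above 0.12 rad) and horizontal distance between reel_third and holder_third below 0.012 m and z of reel_third in the frame of holder_third between 0.004 and 0.012 m and not (angle between reel_third's own z axis and vertical above 0.12 rad) and horizontal distance between reel_smallest and holder_smallest below 0.012 m and z of reel_smallest in the frame of holder_smallest between 0.004 and 0.012 m and not (angle between reel_smallest's own z axis and vertical above 0.12 rad) and distance of each of pin_tin, bead_jar from where it was at the start of the episode below 0.03 m); the robot touches nothing.
It fails at once if the pin tin is knocked, carried off or tipped over (moved 30 mm or more, or tilted by over 0.5 rad) (distance of pin_tin from where it was at the start of the episode above 0.03 m or angle between pin_tin's own z axis and vertical above 0.5 rad).
It fails at once if the bead jar is knocked, carried off or tipped over (moved 30 mm or more, or tilted by over 0.5 rad) (distance of bead_jar from where it was at the start of the episode above 0.03 m or angle between bead_jar's own z axis and vertical above 0.5 rad).
It also fails if it takes over 120 s, if anything falls off the work surface, if the arm or the gripper's body presses on something with over 40 N, if the wrist force passes 120 N, or if a joint passes its speed limit or range.

## Working session

There is one attempt and no reset: what is moved stays moved. The work goes in short steps, Python scripts to look and compute and a tool call to move; the robot and the scene stay as the last step left them, time stands still between calls to the robot, and variables do not carry over. Pictures are saved under pics/ and viewed, at most 17 in all, crops included, and the job is handed in when it is done.

Besides the shell and the picture viewer there is one more tool, called after ">>>" in YAML: its name, and indented under it one key for each argument. servo_tool: Moves the arm, as the interface text tells. Its arguments: {"type":"object","properties":{"xyz":{"type":"array"},"twist":{"type":"array"},"claw":{"type":"array"},"newtons":{"type":"number"}},"required":["xyz","twist","claw"]}

```bash
mkdir -p pics; python3 - <<'E'
from rig import status, eyes, bot
import cv2,pickle
o=status.get_obs();print(o,bot.nose_length)
for n in ["top","scene","wrist"]:
    f=eyes.grab_frame(n);cv2.imwrite(f"pics/{n}0.png",f["img"]);pickle.dump(f,open(f"{n}0.pkl","wb"))
    print(n,{k:v for k,v in f.items() if k!="img"})
E
```

```text
{'time_s': 0.0, 'q': array([-72.20386855,  29.91059106,  -2.08282627,  91.67480366,
         1.21472643,  58.50382863,  -6.46479993]), 'joint_vel': array([-0.04031052, -0.05758759, -0.00521877,  0.02145929, -0.04465498,
        0.03868176, -0.02782636]), 'joint_torque': array([ 3.33796470e-04, -9.27108908e+01,  1.97965264e+00, -3.69944394e+01,
        1.77357491e-02,  8.08576267e-03, -7.17046561e-06]), 'tcp_pos': array([0.23218876, 0.57991577, 0.24770345]), 'eef_rot': array([-1.79932964e+02,  4.15080193e-03,  1.58180580e+02]), 'force': array([ 0.68329883, -0.15835109,  0.4228139 ]), 'ft_torque': array([-0.03039034, -0.00068367, -0.02940536]), 'grip_force': 0.0, 'finger_gap': 0.9999684535908886} 0.017
top {'fx': 455.6893691015843, 'fy': 455.6893691015843, 'cx': 319.3202778402524, 'cy': 243.4581952074782, 'xyz': array([0.32498796, 0.00239282, 1.03159112]), 'orientation': array([ 10.80149304,  -1.32736287, -88.31346647])}
scene {'fx': 514.6081259985135, 'fy': 514.6081259985135, 'cx': 308.0907192245784, 'cy': 237.43405531949278, 'xyz': array([1.4608922 , 0.22055106, 0.68437958]), 'orientation': array([ 56.64364327,   1.30796421, 101.86595402])}
wrist {'fx': 380.4675178353398, 'fy': 380.4675178353398, 'cx': 324.1563816565114, 'cy': 231.3980495443484, 'hand_eye': array([[-5.58200759e-04,  9.53773119e-01,  3.00527081e-01,
         7.72954061e-02],
       [ 9.99998895e-01,  9.46508026e-04, -1.14649824e-03,
         1.62305165e-04],
       [-1.37795050e-03,  3.00526109e-01, -9.53772593e-01,
        -1.25541656e-01],
       [ 0.00000000e+00,  0.00000000e+00,  0.00000000e+00,
         1.00000000e+00]])}
```

View pics/top0.png

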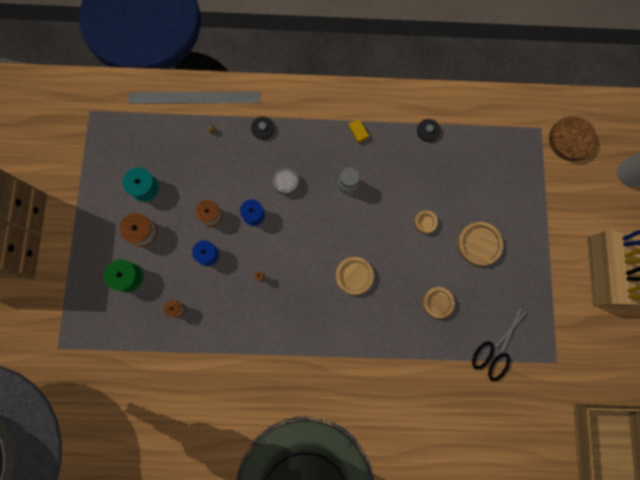

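View pics/scene0.png

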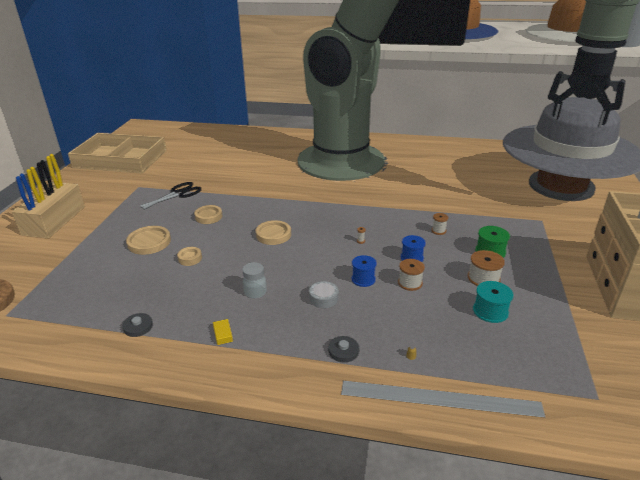

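The top view shows the reels at (137,229), (208,212), (174,309) and (259,276). The holders are at (481,243), (355,276), (439,303) and (427,222), the tin at (286,181) and the jar at (348,180).

```bash
cat > m.py <<'E'
import cv2,numpy as np
from scipy.spatial.transform import Rotation as R
def cam(f,tcp=None,rot=None):
    if "xyz" in f: return R.from_euler('xyz',f["orientation"],degrees=True).as_matrix(),np.array(f["xyz"])
    T=np.eye(4);T[:3,:3]=R.from_euler('xyz',rot,degrees=True).as_matrix();T[:3,3]=tcp
    T=T@np.array(f["hand_eye"]);return T[:3,:3],T[:3,3]
def ray(f,uv,z,P):
    d=P[0]@np.array([(uv[0]-f["cx"])/f["fx"],-(uv[1]-f["cy"])/f["fy"],-1]);return P[1]+d*(z-P[1][2])/d[2]
def blobs(mask,amin):
    mask=cv2.morphologyEx(mask,cv2.MORPH_OPEN,np.ones((2,2),np.uint8))
    return [c for c in cv2.findContours(mask,cv2.RETR_EXTERNAL,cv2.CHAIN_APPROX_NONE)[0] if cv2.contourArea(c)>amin]
def circ(f,c,z,P):  # project contour to plane z, min enclosing circle
    p=np.array([ray(f,q[0],z,P)[:2] for q in c],np.float32)
    (x,y),r=cv2.minEnclosingCircle(p*1000);return round(x,1),round(y,1),round(2*r,1)
E
python3 - <<'E'
import pickle,cv2,numpy as np
from m import *
f=pickle.load(open("top0.pkl","rb"));P=cam(f);hsv=cv2.cvtColor(f["img"],cv2.COLOR_BGR2HSV)
print("px",[hsv[v,u].tolist() for u,v in [(130,225),(205,207),(173,306),(145,240),(481,243),(462,243),(427,222),(286,181),(300,300)]])
def run(lo,hi,z,roi):
    m=cv2.inRange(hsv,lo,hi);k=np.zeros_like(m);k[125:345,90:540]=255;m&=k
    for c in blobs(m,15):
        print([int(t) for t in cv2.boundingRect(c)],cv2.contourArea(c),circ(f,c,z,P))
print("reel");run((3,150,60),(14,255,255),.046,0)
print("hold");run((14,70,80),(25,200,255),.018,0)
print("tin,jar",ray(f,(286,181),.024,P),ray(f,(348,176),.062,P))
for n,uv,z in [("teal",(137,184),.05),("green",(122,275),.05),("blue",(252,212),.046),("blue",(205,253),.046)]:print(n,ray(f,uv,z,P))
E
```

```text
px [[12, 192, 89], [12, 193, 86], [13, 195, 81], [16, 58, 66], [17, 133, 146], [17, 134, 126], [17, 135, 153], [12, 26, 126], [11, 27, 75]]
reel
[165, 302, 16, 16] 173.0 (359.9, 292.3, 34.4)
[256, 273, 9, 8] 44.5 (436.5, 111.4, 18.6)
[121, 215, 30, 29] 647.0 (533.4, 389.5, 66.0)
[197, 202, 23, 21] 344.0 (576.9, 234.9, 50.3)
hold
[423, 287, 33, 33] 807.0 (394.8, -285.2, 75.0)
[336, 257, 39, 39] 1161.5 (447.2, -97.8, 89.0)
[458, 222, 47, 45] 1574.0 (531.6, -384.1, 108.4)
[414, 211, 25, 24] 439.0 (577.3, -259.9, 58.4)
[506, 126, 35, 4] 53.5 (822.3, -497.4, 83.1)
tin,jar [0.6619649  0.06591482 0.024     ] [ 0.66606365 -0.07413004  0.062     ]
teal [0.63394959 0.39522244 0.05      ]
green [0.42978832 0.4059425  0.05      ]
blue [0.57979219 0.13687378 0.046     ]
blue [0.48405063 0.23371871 0.046     ]
```

>>> servo_tool:
  xyz:
    - [38,-24,0]
    - [38,-24,0]
    - [38,-24,0]
    - [38,-24,0]
    - [38,-24,0]
    - [38,-24,0]
    - [38,-24,0]
    - [35,-24,0]
  twist:
    - [0,0,0]
    - [0,0,0]
    - [0,0,0]
    - [0,0,0]
    - [0,0,0]
    - [0,0,0]
    - [0,0,0]
    - [0,0,0]
  claw: [-1,-1,-1,-1,-1,-1,-1,-1]
  newtons: 40

```text
time_s: 0.95
tcp_pos: [0.5349, 0.3868, 0.2481]
eef_rot: [-180.0, -0.0, 158.2]
force: [0.8, -0.1, 0.1]
finger_gap: 1.001
grip_force: 0.0
```

>>> servo_tool:
  xyz:
    - [0,0,0]
    - [0,0,0]
    - [0,0,0]
  twist:
    - [0,0,0]
    - [0,0,0]
    - [0,0,0]
  claw: [-1,-1,-1]

```text
time_s: 1.25
tcp_pos: [0.5325, 0.3889, 0.2481]
eef_rot: [-180.0, -0.0, 158.2]
force: [0.5, 0.6, 0.1]
finger_gap: 0.995
grip_force: 0.0
```

```bash
cat > w.py <<'E'
import sys,cv2,pickle
from rig import status,eyes
from m import *
o=status.get_obs();f=eyes.grab_frame("wrist");P=cam(f,o["tcp_pos"],o["eef_rot"])
cv2.imwrite(f"pics/{sys.argv[1]}.png",f["img"])
print("t",o["time_s"],"tcp",(o["tcp_pos"]*1000).round(1),o["eef_rot"].round(2),"gap",round(o["finger_gap"],3),"grip",o["grip_force"],"F",o["force"].round(1))
hsv=cv2.cvtColor(f["img"],cv2.COLOR_BGR2HSV)
def run(name,lo,hi,z):
    for c in blobs(cv2.inRange(hsv,lo,hi),150):
        x,y,w,h=cv2.boundingRect(c)
        print(name,(x,y,w,h),cv2.contourArea(c),*[(zz,circ(f,c,zz,P)) for zz in z])
run("brown",(3,140,40),(14,255,255),[.05,.046,.042,.036])
run("hold",(14,70,70),(25,220,255),[.018])
E
python3 w.py w1
```

```text
t 1.25 tcp [532.5 388.9 248.1] [-1.7999e+02 -4.0000e-02  1.5824e+02] gap 0.995 grip 0.0 F [0.5 0.6 0.1]
brown (173, 280, 53, 44) 1132.5 (0.05, (578.1, 243.1, 50.3)) (0.046, (579.6, 241.0, 51.0)) (0.042, (581.0, 238.8, 51.6)) (0.036, (583.2, 235.6, 52.5))
brown (5, 208, 22, 20) 292.5 (0.05, (442.7, 132.7, 18.8)) (0.046, (442.4, 129.2, 19.1)) (0.042, (442.2, 125.6, 19.3)) (0.036, (441.9, 120.4, 19.7))
brown (292, 168, 75, 75) 4314.0 (0.05, (534.2, 393.5, 69.5)) (0.046, (535.1, 393.2, 70.3)) (0.042, (536.0, 392.9, 71.2)) (0.036, (537.4, 392.5, 72.5))
brown (118, 27, 46, 48) 1592.5 (0.05, (365.9, 302.7, 34.7)) (0.046, (364.7, 301.3, 35.1)) (0.042, (363.5, 299.9, 35.6)) (0.036, (361.8, 297.8, 36.2))
hold (393, 407, 59, 31) 793.0 (0.018, (818.4, 397.7, 71.6))
hold (448, 0, 192, 405) 53158.0 (0.018, (654.2, 589.8, 481.9))
```

View pics/w1.png

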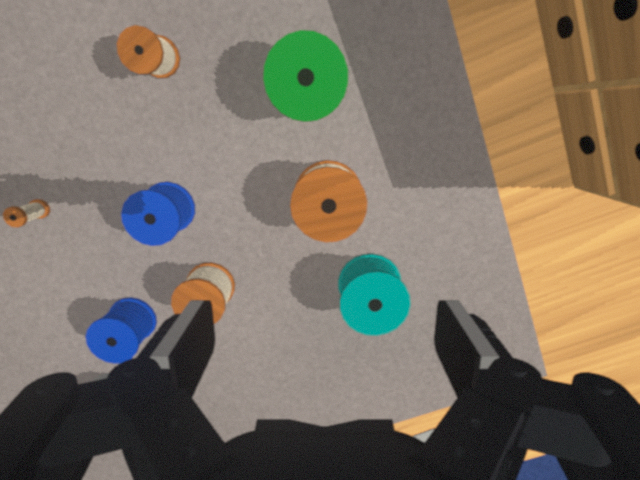

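The wrist view has the largest reel centred at (328,204) between the green and teal look-alikes, with open space along the jaw line. I'll descend partway and look again.

>>> servo_tool:
  xyz:
    - [0,1,-40]
    - [0,1,-40]
    - [0,0,-38]
    - [0,0,0]
    - [0,0,0]
  twist:
    - [0,0,0]
    - [0,0,0]
    - [0,0,0]
    - [0,0,0]
    - [0,0,0]
  claw: [-1,-1,-1,-1,-1]

```text
time_s: 1.8
tcp_pos: [0.5329, 0.3909, 0.1311]
eef_rot: [-180.0, -0.0, 158.2]
force: [-0.3, -0.3, 1.5]
finger_gap: 1.004
grip_force: 0.0
```

```bash
python3 w.py w2; python3 - <<'E'
import pickle
from m import *
f=pickle.load(open("scene0.pkl","rb"));P=cam(f);hsv=cv2.cvtColor(f["img"],cv2.COLOR_BGR2HSV)
for c in blobs(cv2.inRange(hsv[200:310],(3,100,60),(16,255,255)),20):
    c=c+[0,200];print("scene",cv2.boundingRect(c),[(z,circ(f,c,z,P)) for z in (.05,.046,.042,.036)])
E
```

```text
t 1.8 tcp [532.9 390.9 131.1] [-1.7999e+02 -1.0000e-02  1.5824e+02] gap 1.004 grip 0.0 F [-0.3 -0.3  1.5]
brown (104, 355, 34, 25) 176.5 (0.05, (557.9, 240.6, 30.1)) (0.046, (559.8, 237.1, 30.7)) (0.042, (561.7, 233.7, 31.3)) (0.036, (564.5, 228.5, 32.2))
brown (271, 184, 115, 122) 9790.0 (0.05, (531.9, 394.6, 74.7)) (0.046, (533.2, 394.1, 76.2)) (0.042, (534.6, 393.7, 77.6)) (0.036, (536.6, 392.9, 79.8))
brown (68, 0, 39, 63) 387.5 (0.05, (381.6, 321.8, 28.7)) (0.046, (380.0, 319.9, 29.3)) (0.042, (378.5, 318.0, 29.8)) (0.036, (376.2, 315.1, 30.7))
brown (0, 0, 68, 54) 3038.0 (0.05, (369.1, 304.1, 35.4)) (0.046, (367.3, 301.9, 36.1)) (0.042, (365.5, 299.7, 36.8)) (0.036, (362.8, 296.3, 37.8))
hold (287, 264, 37, 34) 212.0 (0.018, (557.2, 367.4, 29.7))
hold (315, 231, 55, 72) 921.0 (0.018, (558.7, 391.8, 52.7))
hold (355, 229, 26, 32) 207.0 (0.018, (550.7, 416.0, 22.5))
hold (278, 216, 64, 45) 1067.5 (0.018, (532.1, 381.7, 46.3))
hold (326, 197, 36, 23) 182.5 (0.018, (522.4, 409.1, 24.6))
hold (521, 0, 119, 405) 29835.5 (0.018, (598.6, 553.9, 303.8))
hold (30, 0, 34, 27) 277.5 (0.018
[... 3566 characters left out ...]
1.6)), (0.046, (284.6, 543.1, 51.9)), (0.042, (277.2, 545.1, 52.2)), (0.036, (266.2, 548.2, 52.7))]
scene (475, 200, 10, 6) [(0.05, (293.7, 393.8, 27.5)), (0.046, (286.4, 394.9, 27.6)), (0.042, (279.0, 396.0, 27.8)), (0.036, (268.0, 397.6, 28.1))]
scene (419, 200, 10, 10) [(0.05, (327.3, 257.8, 52.8)), (0.046, (320.2, 258.1, 53.2)), (0.042, (313.0, 258.3, 53.5)), (0.036, (302.3, 258.6, 54.0))]
scene (390, 200, 12, 9) [(0.05, (334.7, 193.1, 42.7)), (0.046, (327.6, 192.9, 42.9)), (0.042, (320.5, 192.7, 43.2)), (0.036, (309.9, 192.5, 43.6))]
scene (86, 200, 23, 18) [(0.05, (488.8, -537.2, 105.7)), (0.046, (482.7, -541.9, 106.3)), (0.042, (476.6, -546.7, 107.0)), (0.036, (467.4, -553.9, 108.0))]
```

View pics/w2.png

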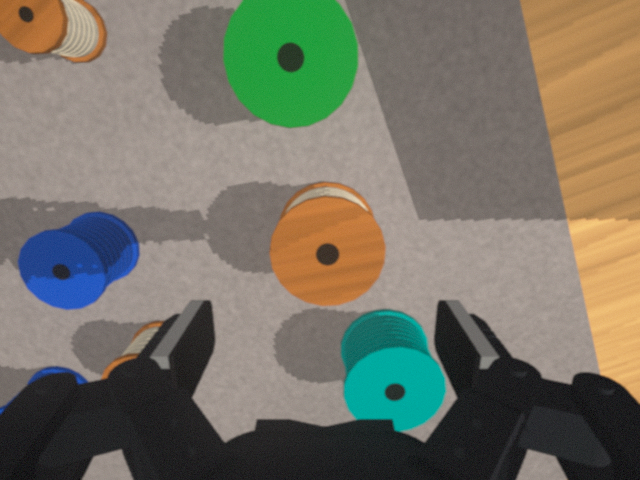

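The largest reel's top-face hole is at pixel (327,254). I'll cast that ray and the w1 hole pixels, and recheck the top-camera values the same way.

```bash
cat > h.py <<'E'
# usage: h.py tcpx tcpy tcpz u v z [u v z]...   (tool at yaw 158.24)
import sys,pickle
from m import *
a=list(map(float,sys.argv[1:]))
f=pickle.load(open("wrist0.pkl","rb"));P=cam(f,np.array(a[:3])/1000,[180,0,158.24])
for i in range(3,len(a),3): print((ray(f,a[i:i+2],a[i+2]/1000,P)*1000).round(1))
E
python3 h.py 532.9 390.9 131.1 327 254 50; python3 h.py 532.5 388.9 248.1 328 205.5 50 150 49 42 150 218 46 14 217 36
```

```text
[535.1 392.2  50. ]
[534.9 392.2  50. ]
[365.7 307.4  42. ]
[487.4 240.2  46. ]
[441.  119.3  36. ]
```

>>> servo_tool:
  xyz:
    - [2,1,-30]
    - [0,0,-30]
    - [0,0,-20]
    - [0,0,-15]
    - [0,0,0]
    - [0,0,0]
  twist:
    - [0,0,0]
    - [0,0,0]
    - [0,0,0]
    - [0,0,0]
    - [0,0,0]
    - [0,0,0]
  claw: [-1,-1,-1,-1,-1,-1]

```text
time_s: 2.45
tcp_pos: [0.536, 0.3918, 0.0368]
eef_rot: [179.9, 0.1, 158.2]
force: [-0.5, -0.8, 0.2]
finger_gap: 1.0
grip_force: 0.0
```

>>> servo_tool:
  xyz:
    - [0,0,0]
    - [0,0,0]
    - [0,0,0]
    - [0,0,0]
    - [0,0,0]
    - [0,0,0]
  twist:
    - [0,0,0]
    - [0,0,0]
    - [0,0,0]
    - [0,0,0]
    - [0,0,0]
    - [0,0,0]
  claw: [0.2,0.6,1,1,1,1]
  newtons: 40

```text
time_s: 3.05
tcp_pos: [0.536, 0.3917, 0.037]
eef_rot: [179.9, 0.1, 158.2]
force: [-1.5, -1.9, 8.8]
finger_gap: 0.783
grip_force: 42.6
```

>>> servo_tool:
  xyz:
    - [0,0,30]
    - [0,0,40]
    - [0,0,40]
    - [0,-20,20]
    - [0,-40,0]
    - [0,-48,0]
    - [0,-48,0]
    - [0,-48,0]
  twist:
    - [0,0,0]
    - [0,0,0]
    - [0,0,0]
    - [0,0,0]
    - [0,0,0]
    - [0,0,0]
    - [0,0,0]
    - [0,0,0]
  claw: [1,1,1,1,1,1,1,1]

```text
time_s: 3.85
tcp_pos: [0.5352, 0.1855, 0.1662]
eef_rot: [180.0, 0.1, 158.2]
force: [0.6, -0.8, -1.9]
finger_gap: 0.785
grip_force: 46.5
```

>>> servo_tool:
  xyz:
    - [0,-48,0]
    - [0,-48,0]
    - [0,-48,0]
    - [0,-48,0]
    - [0,-48,0]
    - [0,-48,0]
    - [0,-48,0]
    - [0,-48,0]
  twist:
    - [0,0,0]
    - [0,0,0]
    - [0,0,0]
    - [0,0,0]
    - [0,0,0]
    - [0,0,0]
    - [0,0,0]
    - [0,0,0]
  claw: [1,1,1,1,1,1,1,1]

```text
time_s: 4.65
tcp_pos: [0.5352, -0.1988, 0.1663]
eef_rot: [180.0, 0.1, 158.2]
force: [0.8, 0.8, -1.7]
finger_gap: 0.785
grip_force: 46.5
```

>>> servo_tool:
  xyz:
    - [0,-48,0]
    - [0,-48,0]
    - [0,-48,0]
    - [0,-30,0]
    - [0,0,0]
    - [0,0,0]
    - [0,0,0]
  twist:
    - [0,0,0]
    - [0,0,0]
    - [0,0,0]
    - [0,0,0]
    - [0,0,0]
    - [0,0,0]
    - [0,0,0]
  claw: [1,1,1,1,1,1,1]

```text
time_s: 5.35
tcp_pos: [0.5357, -0.3697, 0.1657]
eef_rot: [180.0, 0.0, 158.2]
force: [-0.0, 0.3, -1.5]
finger_gap: 0.779
grip_force: 46.5
```

```bash
python3 w.py w3 | grep -v brown
```

```text
t 5.35 tcp [ 535.7 -369.7  165.7] [1.7997e+02 2.0000e-02 1.5825e+02] gap 0.779 grip 46.539106965065 F [-0.   0.3 -1.5]
hold (475, 456, 64, 24) 990.0 (0.018, (829.7, -300.3, 62.0))
hold (112, 430, 64, 50) 2003.0 (0.018, (683.2, -612.1, 81.2))
hold (238, 359, 23, 23) 168.0 (0.018, (635.8, -475.9, 23.6))
hold (245, 357, 143, 65) 3731.5 (0.018, (669.9, -430.2, 122.5))
hold (268, 347, 58, 34) 439.5 (0.018, (644.3, -437.5, 48.8))
hold (353, 329, 61, 28) 517.0 (0.018, (652.7, -363.4, 51.3))
hold (265, 248, 154, 91) 5099.0 (0.018, (597.5, -378.7, 126.8))
hold (443, 182, 79, 72) 4309.5 (0.018, (578.4, -259.7, 59.8))
hold (238, 154, 137, 110) 8512.5 (0.018, (532.7, -383.1, 103.0))
hold (0, 87, 164, 358) 27209.0 (0.018, (496.1, -629.3, 315.0))
hold (618, 0, 22, 16) 199.5 (0.018, (477.5, -137.3, 17.6))
hold (318, 0, 98, 36) 2466.5 (0.018, (412.4, -290.9, 61.4))
```

View pics/w3.png

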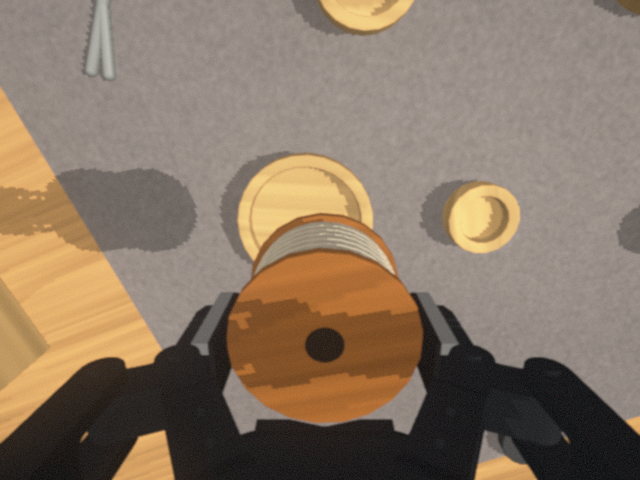

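The largest holder is centred on the ray at (532.7,-383.1), matching the top view. Its fitted diameter is 103, against 102 given. The reel is held upright.

>>> servo_tool:
  xyz:
    - [-3,-13,0]
    - [0,0,-40]
    - [0,0,-40]
    - [0,0,-20]
    - [0,0,-10]
    - [0,0,-7]
    - [0,0,0]
    - [0,0,0]
  twist:
    - [0,0,0]
    - [0,0,0]
    - [0,0,0]
    - [0,0,0]
    - [0,0,0]
    - [0,0,0]
    - [0,0,0]
    - [0,0,0]
  claw: [1,1,1,1,1,1,1,1]

```text
time_s: 6.2
tcp_pos: [0.5328, -0.3842, 0.0494]
eef_rot: [-180.0, 0.1, 158.2]
force: [0.2, 0.5, -0.9]
finger_gap: 0.782
grip_force: 46.5
```

>>> servo_tool:
  xyz:
    - [0,0,-2]
    - [0,0,-1]
    - [0,0,-1]
    - [0,0,0]
    - [0,0,0]
  twist:
    - [0,0,0]
    - [0,0,0]
    - [0,0,0]
    - [0,0,0]
    - [0,0,0]
  claw: [1,1,1,1,1]

```text
time_s: 6.7
tcp_pos: [0.5325, -0.384, 0.0451]
eef_rot: [-180.0, 0.0, 158.2]
force: [-2.6, 1.7, 7.6]
finger_gap: 0.782
grip_force: 47.3
```

>>> servo_tool:
  xyz:
    - [0,0,0]
    - [0,0,0]
    - [0,0,0]
    - [0,0,0]
    - [0,0,0]
    - [0,0,0]
  twist:
    - [0,0,0]
    - [0,0,0]
    - [0,0,0]
    - [0,0,0]
    - [0,0,0]
    - [0,0,0]
  claw: [0,-0.5,-1,-1,-1,-1]

```text
time_s: 7.3
tcp_pos: [0.5323, -0.3838, 0.0442]
eef_rot: [-180.0, -0.0, 158.2]
force: [-0.4, -0.0, 0.2]
finger_gap: 0.996
grip_force: 0.0
```

>>> servo_tool:
  xyz:
    - [0,0,30]
    - [0,0,40]
    - [0,0,45]
    - [-10,25,40]
    - [-10,40,25]
    - [-10,40,20]
    - [0,0,0]
    - [0,0,0]
  twist:
    - [0,0,0]
    - [0,0,0]
    - [0,0,0]
    - [0,0,0]
    - [0,0,0]
    - [0,0,0]
    - [0,0,0]
    - [0,0,0]
  claw: [-1,-1,-1,-1,-1,-1,-1,-1]

```text
time_s: 8.1
tcp_pos: [0.5026, -0.2784, 0.2451]
eef_rot: [-180.0, 0.1, 158.3]
force: [0.3, -0.4, 0.0]
finger_gap: 0.999
grip_force: 0.0
```

```bash
python3 w.py w4
```

```text
t 8.1 tcp [ 502.6 -278.4  245.1] [-1.8000e+02  8.0000e-02  1.5825e+02] gap 0.999 grip 0.0 F [ 0.3 -0.4  0. ]
brown (192, 243, 74, 69) 3841.0 (0.05, (534.2, -385.2, 69.3)) (0.046, (535.4, -386.9, 70.2)) (0.042, (536.7, -388.6, 71.0)) (0.036, (538.7, -391.2, 72.3))
hold (517, 450, 46, 30) 869.0 (0.018, (907.5, -160.7, 60.7))
hold (82, 450, 51, 30) 1023.0 (0.018, (712.6, -647.6, 72.6))
hold (613, 371, 27, 34) 407.0 (0.018, (834.2, -42.6, 51.0))
hold (345, 231, 55, 55) 2299.0 (0.018, (578.4, -257.7, 58.9))
hold (187, 211, 104, 98) 3231.5 (0.018, (532.4, -380.1, 105.6))
hold (0, 150, 136, 266) 17321.0 (0.018, (477.4, -625.8, 308.1))
hold (232, 44, 82, 86) 5392.5 (0.018, (396.6, -283.4, 70.9))
hold (445, 7, 108, 110) 8980.0 (0.018, (450.6, -97.0, 90.6))
hold (51, 0, 24, 14) 216.0 (0.018, (275.9, -416.6, 20.6))
hold (0, 0, 47, 41) 1304.5 (0.018, (271.5, -455.7, 50.4))
```

View pics/w4.png

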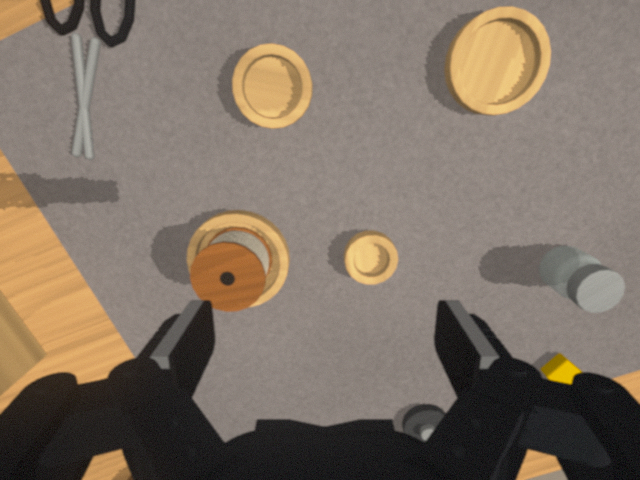

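All four holders are now measured: third at (396.6,-283.4), second at (450.6,-97.0), smallest at (578.4,-257.7), and the largest reel is seated centrally. Next is the smallest reel.

>>> servo_tool:
  xyz:
    - [-7,46,-10]
    - [-7,46,-10]
    - [-7,46,-10]
    - [-7,46,-10]
    - [-7,46,-10]
    - [-7,46,-10]
    - [-7,46,-10]
    - [-7,46,-10]
  twist:
    - [0,0,0]
    - [0,0,0]
    - [0,0,0]
    - [0,0,0]
    - [0,0,0]
    - [0,0,0]
    - [0,0,0]
    - [0,0,0]
  claw: [-1,-1,-1,-1,-1,-1,-1,-1]

```text
time_s: 8.95
tcp_pos: [0.4462, 0.09, 0.1632]
eef_rot: [-180.0, -0.0, 158.1]
force: [1.6, 1.1, 0.2]
finger_gap: 0.999
grip_force: 0.0
```

>>> servo_tool:
  xyz:
    - [-6,29,-20]
    - [0,0,0]
    - [0,0,0]
    - [0,0,0]
  twist:
    - [0,0,0]
    - [0,0,0]
    - [0,0,0]
    - [0,0,0]
  claw: [-0.5,-0.5,-0.5,-0.5]

```text
time_s: 9.35
tcp_pos: [0.4409, 0.1169, 0.1441]
eef_rot: [-180.0, -0.0, 158.1]
force: [-0.5, 0.3, 0.3]
finger_gap: 0.751
grip_force: 0.0
```

```bash
python3 w.py w5|grep -v hold
```

```text
t 9.35 tcp [440.9 116.9 144.1] [-179.96   -0.    158.06] gap 0.751 grip 0.0 F [-0.5  0.3  0.3]
brown (526, 322, 77, 61) 2744.5 (0.05, (575.2, 237.1, 52.7)) (0.046, (578.9, 238.8, 53.6)) (0.042, (582.7, 240.4, 54.6)) (0.036, (588.3, 242.9, 56.0))
brown (502, 295, 57, 26) 186.5 (0.05, (533.7, 223.6, 36.3)) (0.046, (536.7, 225.1, 37.0)) (0.042, (539.6, 226.5, 37.7)) (0.036, (544.1, 228.6, 38.7))
brown (312, 223, 28, 27) 586.5 (0.05, (436.1, 120.1, 19.0)) (0.046, (437.3, 119.6, 19.3)) (0.042, (438.5, 119.1, 19.7)) (0.036, (440.4, 118.4, 20.2))
brown (555, 0, 63, 24) 1017.5 (0.05, (369.4, 289.7, 31.7)) (0.046, (369.4, 292.3, 32.3)) (0.042, (369.4, 295.0, 32.9)) (0.036, (369.5, 298.9, 33.8))
brown (520, 0, 39, 37) 234.5 (0.05, (367.5, 266.6, 25.6)) (0.046, (367.5, 268.8, 26.1)) (0.042, (367.5, 271.0, 26.5)) (0.036, (367.4, 274.3, 27.2))
```

View pics/w5.png

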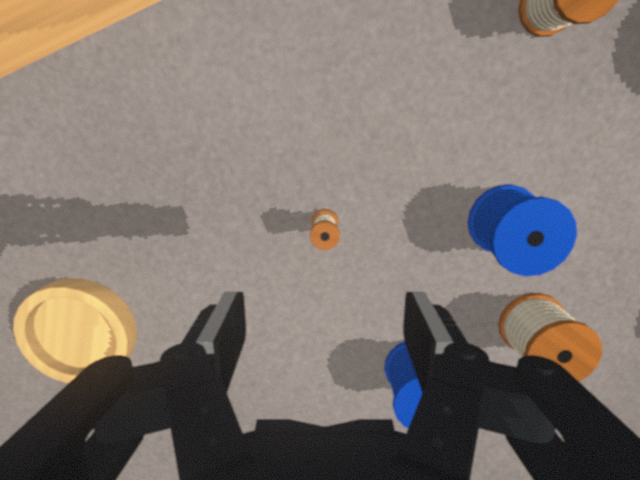

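Smallest reel at pixel (325,237), i.e. (440.4,118.4), with clear space around it.

>>> servo_tool:
  xyz:
    - [0,1,-40]
    - [0,0,-40]
    - [0,0,-20]
    - [0,0,-13]
    - [0,0,0]
    - [0,0,0]
  twist:
    - [0,0,0]
    - [0,0,0]
    - [0,0,0]
    - [0,0,0]
    - [0,0,0]
    - [0,0,0]
  claw: [-0.5,-0.5,-0.5,-0.5,-0.5,-0.5]

```text
time_s: 10.0
tcp_pos: [0.4408, 0.1186, 0.0318]
eef_rot: [-180.0, 0.0, 158.1]
force: [0.6, 0.8, -0.3]
finger_gap: 0.751
grip_force: 0.0
```

>>> servo_tool:
  xyz:
    - [0,0,0]
    - [0,0,0]
    - [0,0,0]
    - [0,0,0]
    - [0,0,0]
    - [0,0,0]
    - [0,0,0]
    - [0,0,0]
  twist:
    - [0,0,0]
    - [0,0,0]
    - [0,0,0]
    - [0,0,0]
    - [0,0,0]
    - [0,0,0]
    - [0,0,0]
    - [0,0,0]
  claw: [0,0.3,0.5,0.7,1,1,1,1]
  newtons: 25

```text
time_s: 10.8
tcp_pos: [0.4407, 0.1193, 0.0319]
eef_rot: [180.0, 0.0, 158.2]
force: [-1.3, -0.3, 9.4]
finger_gap: 0.221
grip_force: 24.1
```

>>> servo_tool:
  xyz:
    - [0,0,30]
    - [0,0,40]
    - [0,0,40]
    - [15,-42,0]
    - [15,-42,0]
    - [15,-42,0]
    - [15,-42,0]
    - [15,-42,0]
  twist:
    - [0,0,0]
    - [0,0,0]
    - [0,0,0]
    - [0,0,0]
    - [0,0,0]
    - [0,0,0]
    - [0,0,0]
    - [0,0,0]
  claw: [1,1,1,1,1,1,1,1]

```text
time_s: 11.6
tcp_pos: [0.5156, -0.0926, 0.1416]
eef_rot: [180.0, 0.0, 158.2]
force: [0.1, -0.4, 0.5]
finger_gap: 0.226
grip_force: 24.7
```

>>> servo_tool:
  xyz:
    - [15,-42,0]
    - [15,-42,0]
    - [15,-42,0]
    - [18,-41,0]
    - [0,0,0]
    - [0,0,0]
    - [0,0,0]
    - [0,0,0]
  twist:
    - [0,0,0]
    - [0,0,0]
    - [0,0,0]
    - [0,0,0]
    - [0,0,0]
    - [0,0,0]
    - [0,0,0]
    - [0,0,0]
  claw: [1,1,1,1,1,1,1,1]

```text
time_s: 12.4
tcp_pos: [0.5783, -0.2565, 0.1415]
eef_rot: [180.0, -0.0, 158.3]
force: [-0.3, -0.1, 0.1]
finger_gap: 0.22
grip_force: 24.7
```

```bash
python3 w.py w6
```

```text
t 12.4 tcp [ 578.3 -256.5  141.5] [ 1.7998e+02 -1.0000e-02  1.5827e+02] gap 0.22 grip 24.74525660276413 F [-0.3 -0.1  0.1]
brown (299, 307, 54, 50) 1925.0 (0.05, (634.5, -277.5, 36.8)) (0.046, (636.9, -278.4, 37.5)) (0.042, (639.2, -279.3, 38.2)) (0.036, (642.8, -280.7, 39.2))
brown (305, 274, 42, 29) 306.5 (0.05, (608.5, -266.8, 27.1)) (0.046, (610.4, -267.5, 27.6)) (0.042, (612.3, -268.2, 28.1)) (0.036, (615.1, -269.3, 28.8))
brown (38, 199, 116, 108) 9443.0 (0.05, (532.9, -387.2, 70.9)) (0.046, (533.4, -390.1, 72.2)) (0.042, (533.9, -393.1, 73.5)) (0.036, (534.6, -397.5, 75.4))
brown (104, 186, 78, 80) 355.5 (0.05, (527.4, -356.0, 55.8)) (0.046, (527.8, -358.3, 56.8)) (0.042, (528.2, -360.7, 57.8)) (0.036, (528.8, -364.2, 59.4))
hold (450, 460, 30, 20) 230.5 (0.018, (823.7, -224.4, 33.0))
hold (582, 405, 58, 57) 1292.5 (0.018, (836.5, -98.4, 70.3))
hold (0, 365, 54, 105) 2880.0 (0.018, (630.8, -559.8, 108.1))
hold (92, 272, 27, 33) 176.0 (0.018, (562.4, -414.8, 27.2))
hold (100, 218, 35, 32) 169.5 (0.018, (529.0, -389.4, 27.0))
hold (284, 191, 79, 79) 4732.0 (0.018, (579.3, -257.2, 56.8))
hold (57, 161, 153, 143) 7558.5 (0.018, (533.3, -378.7, 106.1))
hold (456, 0, 72, 12) 551.0 (0.018, (485.8, -115.1, 41.0))
hold (114, 0, 108, 33) 2423.5 (0.018, (416.6, -288.6, 61.6))
```

View pics/w6.png

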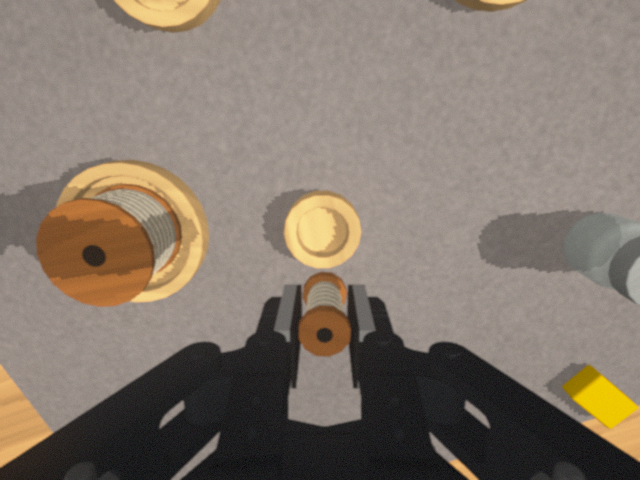

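The small reel is upright in the jaws and the smallest holder is at pixel (322,230), within 1 mm of the tool.

>>> servo_tool:
  xyz:
    - [1,-1,-40]
    - [0,0,-30]
    - [0,0,-20]
    - [0,0,-8]
    - [0,0,-2]
    - [0,0,-2]
    - [0,0,0]
    - [0,0,0]
  twist:
    - [0,0,0]
    - [0,0,0]
    - [0,0,0]
    - [0,0,0]
    - [0,0,0]
    - [0,0,0]
    - [0,0,0]
    - [0,0,0]
  claw: [1,1,1,1,1,1,1,1]

```text
time_s: 13.25
tcp_pos: [0.5797, -0.259, 0.0402]
eef_rot: [-180.0, 0.1, 158.2]
force: [-0.2, -0.4, 0.8]
finger_gap: 0.223
grip_force: 24.7
```

>>> servo_tool:
  xyz:
    - [0,0,0]
    - [0,0,0]
    - [0,0,0]
    - [0,0,0]
    - [0,0,0]
    - [0,0,0]
  twist:
    - [0,0,0]
    - [0,0,0]
    - [0,0,0]
    - [0,0,0]
    - [0,0,0]
    - [0,0,0]
  claw: [0.4,0.2,0,-0.2,-0.2,-0.2]

```text
time_s: 13.85
tcp_pos: [0.5793, -0.2588, 0.0393]
eef_rot: [-180.0, -0.0, 158.2]
force: [0.3, -0.4, 0.4]
finger_gap: 0.598
grip_force: 0.0
```

>>> servo_tool:
  xyz:
    - [0,0,10]
    - [0,0,30]
    - [0,0,50]
    - [-20,20,30]
    - [-20,30,0]
    - [0,0,0]
    - [0,0,0]
  twist:
    - [0,0,0]
    - [0,0,0]
    - [0,0,0]
    - [0,0,0]
    - [0,0,0]
    - [0,0,0]
    - [0,0,0]
  claw: [-0.2,-0.2,-0.5,-1,-1,-1,-1]

```text
time_s: 14.55
tcp_pos: [0.5395, -0.2085, 0.1604]
eef_rot: [180.0, 0.1, 158.2]
force: [0.1, -0.9, -0.5]
finger_gap: 1.0
grip_force: 0.0
```

```bash
python3 w.py w7
```

```text
t 14.55 tcp [ 539.5 -208.5  160.4] [1.8000e+02 7.0000e-02 1.5823e+02] gap 1.0 grip 0.0 F [ 0.1 -0.9 -0.5]
brown (268, 296, 27, 25) 459.0 (0.05, (577.4, -256.1, 19.4)) (0.046, (579.3, -257.4, 19.7)) (0.042, (581.2, -258.7, 20.0)) (0.036, (584.0, -260.7, 20.5))
brown (31, 273, 102, 89) 6784.5 (0.05, (533.5, -388.1, 71.3)) (0.046, (534.7, -391.6, 72.5)) (0.042, (535.8, -395.1, 73.7)) (0.036, (537.5, -400.4, 75.5))
brown (124, 253, 37, 58) 213.5 (0.05, (524.2, -336.2, 44.2)) (0.046, (525.2, -338.9, 45.0)) (0.042, (526.2, -341.5, 45.7)) (0.036, (527.6, -345.5, 46.8))
hold (516, 450, 53, 30) 1008.5 (0.018, (834.2, -107.5, 55.1))
hold (50, 281, 81, 73) 1410.0 (0.018, (540.9, -412.6, 70.2))
hold (250, 253, 70, 70) 2954.5 (0.018, (578.4, -255.9, 59.7))
hold (47, 227, 139, 129) 5498.5 (0.018, (536.2, -377.2, 113.1))
hold (80, 6, 116, 117) 10367.5 (0.018, (397.5, -281.4, 74.6))
hold (368, 0, 138, 105) 11994.0 (0.018, (451.0, -96.2, 87.8))
```

View pics/w7.png

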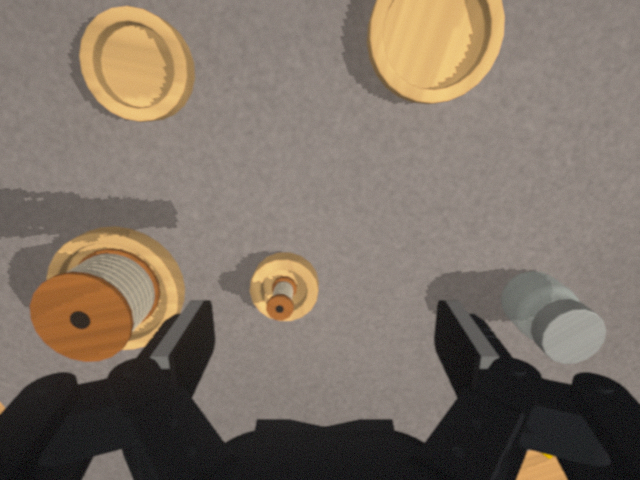

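Both placed reels stand upright and centred: the small one at (282,300) and the large one at (80,320). Next is the third reel.

>>> servo_tool:
  xyz:
    - [-10,43,0]
    - [-10,43,0]
    - [-10,43,0]
    - [-10,43,0]
    - [-10,43,0]
    - [-10,43,0]
    - [-18,42,0]
    - [-18,42,0]
  twist:
    - [0,0,0]
    - [0,0,0]
    - [0,0,0]
    - [0,0,0]
    - [0,0,0]
    - [0,0,0]
    - [0,0,0]
    - [0,0,0]
  claw: [-1,-1,-1,-1,-1,-1,-1,-1]

```text
time_s: 15.4
tcp_pos: [0.4433, 0.1344, 0.1592]
eef_rot: [-180.0, 0.0, 158.1]
force: [0.7, 0.9, 0.2]
finger_gap: 1.001
grip_force: 0.0
```

>>> servo_tool:
  xyz:
    - [-20,42,0]
    - [-20,42,0]
    - [-19,42,0]
    - [-19,39,0]
    - [0,0,0]
    - [0,0,0]
    - [0,0,0]
  twist:
    - [0,0,0]
    - [0,0,0]
    - [0,0,0]
    - [0,0,0]
    - [0,0,0]
    - [0,0,0]
    - [0,0,0]
  claw: [-0.7,-0.7,-0.7,-0.7,-0.7,-0.7,-0.7]

```text
time_s: 16.1
tcp_pos: [0.3662, 0.2973, 0.1591]
eef_rot: [-180.0, 0.0, 158.1]
force: [-0.2, -0.5, -0.8]
finger_gap: 0.85
grip_force: 0.0
```

```bash
python3 w.py w8|grep -v hold
```

```text
t 16.1 tcp [366.2 297.3 159.1] [-1.7997e+02  2.0000e-02  1.5809e+02] gap 0.85 grip 0.0 F [-0.2 -0.5 -0.8]
brown (299, 202, 51, 50) 1957.5 (0.05, (359.4, 300.4, 36.1)) (0.046, (360.5, 300.0, 36.7)) (0.042, (361.6, 299.5, 37.3)) (0.036, (363.3, 298.8, 38.2))
```

View pics/w8.png

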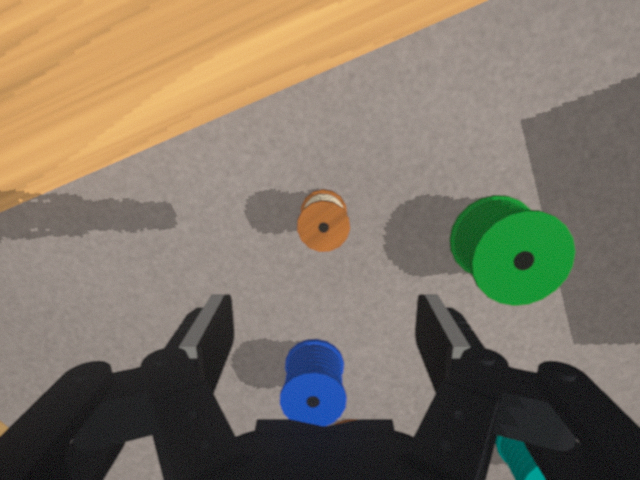

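Third reel at (323,226), i.e. about (362,299.5), clear of the green and blue ones.

>>> servo_tool:
  xyz:
    - [-4,2,-40]
    - [0,0,-40]
    - [0,0,-30]
    - [0,0,-15]
    - [0,0,0]
    - [0,0,0]
  twist:
    - [0,0,0]
    - [0,0,0]
    - [0,0,0]
    - [0,0,0]
    - [0,0,0]
    - [0,0,0]
  claw: [-0.7,-0.7,-0.7,-0.7,-0.7,-0.7]

```text
time_s: 16.75
tcp_pos: [0.3619, 0.2996, 0.0347]
eef_rot: [-180.0, 0.0, 158.1]
force: [-0.0, -0.1, 0.6]
finger_gap: 0.851
grip_force: 0.0
```

>>> servo_tool:
  xyz:
    - [0,0,0]
    - [0,0,0]
    - [0,0,0]
    - [0,0,0]
    - [0,0,0]
    - [0,0,0]
    - [0,0,0]
  twist:
    - [0,0,0]
    - [0,0,0]
    - [0,0,0]
    - [0,0,0]
    - [0,0,0]
    - [0,0,0]
    - [0,0,0]
  claw: [-0.3,0,0.3,0.6,1,1,1]
  newtons: 30

```text
time_s: 17.45
tcp_pos: [0.3618, 0.3004, 0.0352]
eef_rot: [179.9, 0.0, 158.2]
force: [-1.1, -2.0, 12.7]
finger_gap: 0.415
grip_force: 28.6
```

>>> servo_tool:
  xyz:
    - [0,0,30]
    - [0,0,40]
    - [0,0,40]
    - [14,-42,0]
    - [14,-42,0]
    - [14,-42,0]
    - [14,-42,0]
    - [14,-42,0]
  twist:
    - [0,0,0]
    - [0,0,0]
    - [0,0,0]
    - [0,0,0]
    - [0,0,0]
    - [0,0,0]
    - [0,0,0]
    - [0,0,0]
  claw: [1,1,1,1,1,1,1,1]

```text
time_s: 18.25
tcp_pos: [0.4317, 0.0885, 0.1449]
eef_rot: [180.0, 0.1, 158.2]
force: [1.0, 0.6, -0.9]
finger_gap: 0.408
grip_force: 30.5
```

>>> servo_tool:
  xyz:
    - [14,-42,0]
    - [14,-42,0]
    - [-9,-42,0]
    - [-9,-42,0]
    - [-9,-42,0]
    - [-9,-42,0]
    - [-9,-42,0]
    - [-9,-42,0]
  twist:
    - [0,0,0]
    - [0,0,0]
    - [0,0,0]
    - [0,0,0]
    - [0,0,0]
    - [0,0,0]
    - [0,0,0]
    - [0,0,0]
  claw: [1,1,1,1,1,1,1,1]

```text
time_s: 19.05
tcp_pos: [0.4047, -0.2475, 0.1449]
eef_rot: [-180.0, 0.1, 158.2]
force: [1.8, 0.5, 0.7]
finger_gap: 0.409
grip_force: 30.5
```

>>> servo_tool:
  xyz:
    - [-9,-37,0]
    - [0,0,0]
    - [0,0,0]
    - [0,0,0]
    - [0,0,0]
  twist:
    - [0,0,0]
    - [0,0,0]
    - [0,0,0]
    - [0,0,0]
    - [0,0,0]
  claw: [1,1,1,1,1]

```text
time_s: 19.55
tcp_pos: [0.3968, -0.2817, 0.1445]
eef_rot: [180.0, 0.0, 158.3]
force: [0.4, 0.7, -0.9]
finger_gap: 0.409
grip_force: 30.5
```

```bash
python3 w.py w9
```

```text
t 19.55 tcp [ 396.8 -281.7  144.5] [1.7999e+02 1.0000e-02 1.5829e+02] gap 0.409 grip 30.530784130096436 F [ 0.4  0.7 -0.9]
brown (274, 379, 38, 41) 159.0 (0.05, (497.0, -345.0, 41.9)) (0.046, (500.1, -346.7, 42.7)) (0.042, (503.2, -348.3, 43.5)) (0.036, (507.9, -350.8, 44.6))
brown (276, 293, 99, 89) 6521.0 (0.05, (459.6, -305.4, 68.0)) (0.046, (462.0, -306.3, 69.3)) (0.042, (464.5, -307.3, 70.5)) (0.036, (468.1, -308.7, 72.4))
brown (288, 256, 76, 42) 479.5 (0.05, (426.7, -292.1, 48.7)) (0.046, (428.5, -292.8, 49.6)) (0.042, (430.4, -293.5, 50.5)) (0.036, (433.1, -294.6, 51.8))
hold (274, 355, 60, 74) 1983.5 (0.018, (519.2, -345.4, 80.3))
hold (0, 314, 73, 152) 5625.5 (0.018, (430.4, -574.1, 151.0))
hold (270, 176, 101, 102) 7253.0 (0.018, (396.1, -286.8, 77.9))
hold (533, 135, 107, 126) 10984.5 (0.018, (449.1, -102.1, 93.7))
hold (106, 83, 29, 28) 416.0 (0.018, (270.7, -369.6, 21.7))
hold (42, 68, 32, 70) 1690.5 (0.018, (257.4, -409.5, 44.1))
hold (0, 0, 353, 160) 23045.5 (0.018, (273.9, -337.6, 246.0))
```

View pics/w9.png

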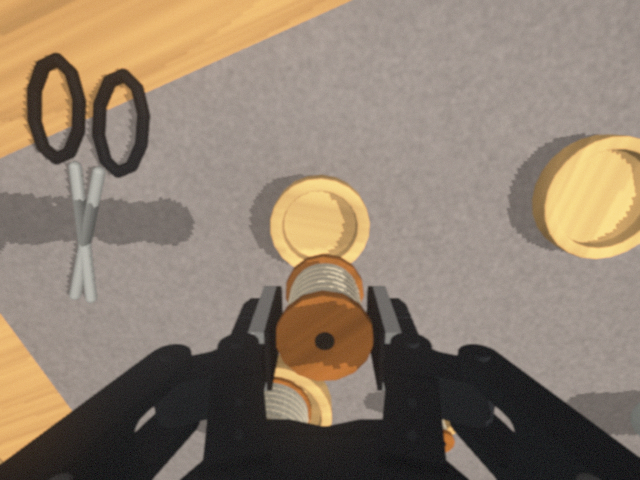

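The third reel is held upright; its holder's outer edge spans columns 270–370 with the top at row 176, so its centre is about (320,224).

```bash
python3 h.py 396.8 -281.7 144.5 320 224 18 270 224 18 370 224 18 320 176 18
```

```text
[ 392.9 -282.7   18. ]
[ 380.1 -314.8   18. ]
[ 405.7 -250.7   18. ]
[ 362.1 -270.3   18. ]
```

>>> servo_tool:
  xyz:
    - [-1,-1,-40]
    - [0,0,-30]
    - [0,0,-20]
    - [0,0,-7]
    - [0,0,-2]
    - [0,0,-2]
    - [0,0,0]
    - [0,0,0]
  twist:
    - [0,0,0]
    - [0,0,0]
    - [0,0,0]
    - [0,0,0]
    - [0,0,0]
    - [0,0,0]
    - [0,0,0]
    - [0,0,0]
  claw: [1,1,1,1,1,1,1,1]

```text
time_s: 20.4
tcp_pos: [0.3957, -0.284, 0.044]
eef_rot: [-180.0, 0.1, 158.2]
force: [-0.2, -0.6, -0.6]
finger_gap: 0.408
grip_force: 30.5
```

>>> servo_tool:
  xyz:
    - [0,0,0]
    - [0,0,0]
    - [0,0,0]
    - [0,0,0]
    - [0,0,0]
    - [0,0,0]
  twist:
    - [0,0,0]
    - [0,0,0]
    - [0,0,0]
    - [0,0,0]
    - [0,0,0]
    - [0,0,0]
  claw: [0.1,-0.1,-0.3,-0.5,-0.5,-0.5]

```text
time_s: 21.0
tcp_pos: [0.3953, -0.2838, 0.0433]
eef_rot: [-180.0, -0.0, 158.2]
force: [0.1, 0.1, 0.3]
finger_gap: 0.748
grip_force: 0.0
```

>>> servo_tool:
  xyz:
    - [0,0,10]
    - [0,0,30]
    - [0,0,50]
    - [15,20,30]
    - [20,40,0]
    - [20,45,0]
    - [20,45,0]
    - [15,45,0]
  twist:
    - [0,0,0]
    - [0,0,0]
    - [0,0,0]
    - [0,0,0]
    - [0,0,0]
    - [0,0,0]
    - [0,0,0]
    - [0,0,0]
  claw: [-0.5,-0.5,-0.5,-0.8,-0.8,-0.8,-0.8,-0.8]

```text
time_s: 21.8
tcp_pos: [0.4861, -0.0869, 0.1642]
eef_rot: [180.0, 0.1, 158.2]
force: [1.2, -0.6, 0.1]
finger_gap: 0.901
grip_force: 0.0
```

>>> servo_tool:
  xyz:
    - [12,40,0]
    - [12,40,0]
    - [12,40,0]
    - [12,40,0]
    - [12,40,0]
    - [12,40,0]
    - [12,40,0]
    - [8,40,0]
  twist:
    - [0,0,0]
    - [0,0,0]
    - [0,0,0]
    - [0,0,0]
    - [0,0,0]
    - [0,0,0]
    - [0,0,0]
    - [0,0,0]
  claw: [-0.8,-0.8,-0.8,-0.8,-0.8,-0.8,-0.8,-0.8]

```text
time_s: 22.6
tcp_pos: [0.5777, 0.2328, 0.1641]
eef_rot: [180.0, 0.0, 158.2]
force: [0.1, 0.3, 0.2]
finger_gap: 0.898
grip_force: 0.0
```

>>> servo_tool:
  xyz:
    - [0,5,0]
    - [0,0,0]
    - [0,0,0]
    - [0,0,0]
  twist:
    - [0,0,0]
    - [0,0,0]
    - [0,0,0]
    - [0,0,0]
  claw: [-0.8,-0.8,-0.8,-0.8]

```text
time_s: 23.0
tcp_pos: [0.5774, 0.2347, 0.1637]
eef_rot: [-180.0, 0.0, 158.1]
force: [-0.3, -0.5, 0.5]
finger_gap: 0.901
grip_force: 0.0
```

```bash
python3 w.py w10|grep -v hold
```

```text
t 23.0 tcp [577.4 234.7 163.7] [-1.7997e+02  2.0000e-02  1.5809e+02] gap 0.901 grip 0.0 F [-0.3 -0.5  0.5]
brown (295, 185, 75, 83) 4256.0 (0.05, (575.4, 242.1, 57.1)) (0.046, (576.6, 241.7, 58.0)) (0.042, (577.8, 241.3, 59.0)) (0.036, (579.5, 240.8, 60.4))
```

View pics/w10.png

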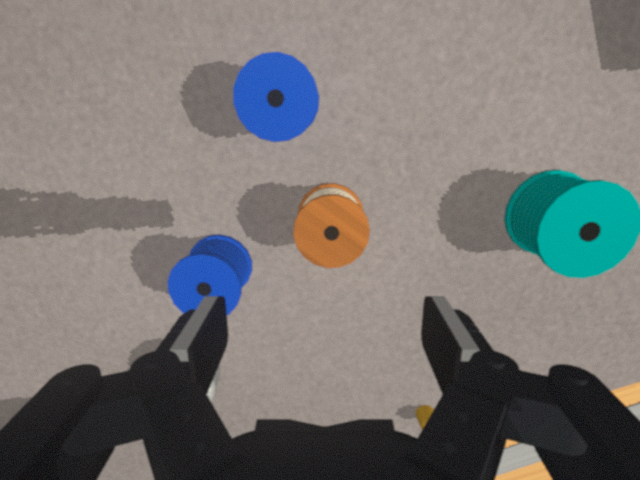

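The second reel's hole is at (331,233), with blue look-alike holes at (276,98) and (204,288).

```bash
python3 h.py 577.4 234.7 163.7 331 233 46 276 98 46 204 288 46
```

```text
[579.7 239.2  46. ]
[487.8 239.7  46. ]
[584.3 141.5  46. ]
```

>>> servo_tool:
  xyz:
    - [2,4,-40]
    - [0,0,-40]
    - [0,0,-30]
    - [0,0,-18]
    - [0,0,0]
    - [0,0,0]
  twist:
    - [0,0,0]
    - [0,0,0]
    - [0,0,0]
    - [0,0,0]
    - [0,0,0]
    - [0,0,0]
  claw: [-0.8,-0.8,-0.8,-0.8,-0.8,-0.8]

```text
time_s: 23.65
tcp_pos: [0.5796, 0.2397, 0.0359]
eef_rot: [-180.0, 0.0, 158.1]
force: [0.4, 0.2, 0.1]
finger_gap: 0.899
grip_force: 0.0
```

>>> servo_tool:
  xyz:
    - [0,0,0]
    - [0,0,0]
    - [0,0,0]
    - [0,0,0]
    - [0,0,0]
    - [0,0,0]
    - [0,0,0]
  twist:
    - [0,0,0]
    - [0,0,0]
    - [0,0,0]
    - [0,0,0]
    - [0,0,0]
    - [0,0,0]
    - [0,0,0]
  claw: [-0.4,0,0.3,0.6,1,1,1]
  newtons: 35

```text
time_s: 24.35
tcp_pos: [0.58, 0.2403, 0.0369]
eef_rot: [179.9, 0.1, 158.2]
force: [-2.6, -1.6, 9.6]
finger_gap: 0.593
grip_force: 35.0
```

>>> servo_tool:
  xyz:
    - [0,0,30]
    - [0,0,40]
    - [0,0,40]
    - [-16,-42,0]
    - [-16,-42,0]
    - [-16,-42,0]
    - [-16,-42,0]
    - [-16,-42,0]
  twist:
    - [0,0,0]
    - [0,0,0]
    - [0,0,0]
    - [0,0,0]
    - [0,0,0]
    - [0,0,0]
    - [0,0,0]
    - [0,0,0]
  claw: [1,1,1,1,1,1,1,1]

```text
time_s: 25.15
tcp_pos: [0.4987, 0.0287, 0.1462]
eef_rot: [180.0, 0.1, 158.2]
force: [0.1, -0.3, -1.0]
finger_gap: 0.601
grip_force: 37.2
```

>>> servo_tool:
  xyz:
    - [-16,-42,0]
    - [-16,-42,0]
    - [-17,-42,0]
    - [0,0,0]
    - [0,0,0]
    - [0,0,0]
    - [0,0,0]
  twist:
    - [0,0,0]
    - [0,0,0]
    - [0,0,0]
    - [0,0,0]
    - [0,0,0]
    - [0,0,0]
    - [0,0,0]
  claw: [1,1,1,1,1,1,1]

```text
time_s: 25.85
tcp_pos: [0.4509, -0.0946, 0.1455]
eef_rot: [180.0, 0.0, 158.3]
force: [0.5, 0.5, -0.7]
finger_gap: 0.601
grip_force: 37.2
```

```bash
python3 w.py w11
```

```text
t 25.85 tcp [450.9 -94.6 145.5] [1.7998e+02 3.0000e-02 1.5829e+02] gap 0.601 grip 37.23350465297699 F [ 0.5  0.5 -0.7]
brown (178, 449, 15, 23) 191.5 (0.05, (573.7, -252.4, 21.5)) (0.046, (577.2, -255.8, 21.9)) (0.042, (580.7, -259.1, 22.3)) (0.036, (586.0, -264.2, 22.9))
brown (253, 271, 146, 130) 14336.0 (0.05, (514.5, -118.9, 99.7)) (0.046, (516.9, -119.9, 101.5)) (0.042, (519.4, -120.8, 103.3)) (0.036, (523.1, -122.3, 106.0))
brown (0, 246, 47, 53) 1855.0 (0.05, (397.7, -281.5, 36.9)) (0.046, (398.1, -285.4, 37.6)) (0.042, (398.4, -289.3, 38.3)) (0.036, (398.9, -295.1, 39.3))
brown (272, 236, 109, 51) 619.5 (0.05, (474.2, -102.0, 69.1)) (0.046, (476.0, -102.6, 70.4)) (0.042, (477.7, -103.3, 71.6)) (0.036, (480.3, -104.3, 73.5))
brown (40, 230, 42, 42) 209.0 (0.05, (394.5, -249.0, 29.3)) (0.046, (394.8, -252.3, 29.9)) (0.042, (395.1, -255.6, 30.4)) (0.036, (395.5, -260.6, 31.2))
hold (169, 423, 23, 31) 449.0 (0.018, (579.7, -270.6, 33.5))
hold (0, 374, 86, 48) 1972.5 (0.018, (505.1, -362.8, 83.6))
hold (283, 358, 89, 42) 1160.5 (0.018, (571.7, -139.8, 70.2))
hold (358, 325, 37, 40) 293.5 (0.018, (555.0, -89.6, 36.4))
hold (285, 276, 83, 61) 1356.5 (0.018, (511.6, -116.2, 70.2))
hold (317, 273, 66, 43) 1056.0 (0.018, (505.2, -97.3, 53.8))
hold (0, 201, 110, 98) 5042.0 (0.018, (395.8, -277.0, 79.1))
hold (262, 163, 123, 100) 8720.0 (0.018, (449.2, -94.3, 87.2))
hold (0, 0, 119, 59) 3524.5 (0.018, (277.2, -195.9, 82.9))
```

View pics/w11.png

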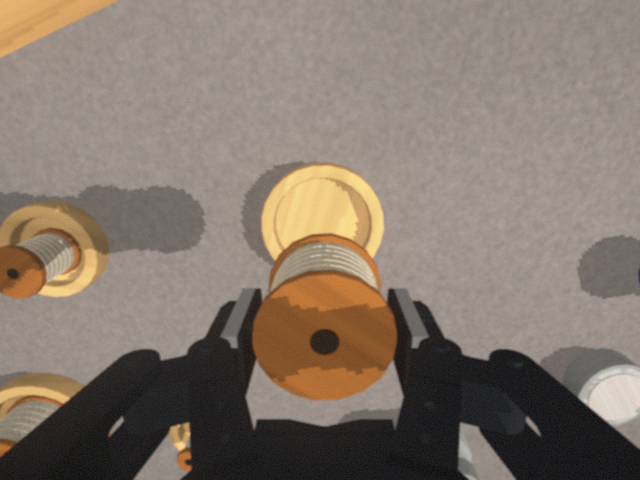

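The second holder fits at (449.2,-94.3) with diameter 87 against 86 given, and the reel is upright above it. The third reel stands in its holder at the left.

>>> servo_tool:
  xyz:
    - [-1,0,-40]
    - [0,0,-30]
    - [0,0,-20]
    - [0,0,-6]
    - [0,0,-2]
    - [0,0,-2]
    - [0,0,0]
    - [0,0,0]
  twist:
    - [0,0,0]
    - [0,0,0]
    - [0,0,0]
    - [0,0,0]
    - [0,0,0]
    - [0,0,0]
    - [0,0,0]
    - [0,0,0]
  claw: [1,1,1,1,1,1,1,1]

```text
time_s: 26.7
tcp_pos: [0.4497, -0.0958, 0.046]
eef_rot: [180.0, 0.1, 158.2]
force: [-1.0, -0.3, -1.1]
finger_gap: 0.599
grip_force: 37.3
```

>>> servo_tool:
  xyz:
    - [0,0,0]
    - [0,0,0]
    - [0,0,0]
    - [0,0,0]
    - [0,0,0]
    - [0,0,0]
  twist:
    - [0,0,0]
    - [0,0,0]
    - [0,0,0]
    - [0,0,0]
    - [0,0,0]
    - [0,0,0]
  claw: [-0.2,-0.4,-0.6,-0.8,-0.8,-0.8]

```text
time_s: 27.3
tcp_pos: [0.4493, -0.0958, 0.0453]
eef_rot: [-180.0, -0.0, 158.2]
force: [0.3, 0.0, 0.4]
finger_gap: 0.903
grip_force: 0.0
```

>>> servo_tool:
  xyz:
    - [0,0,15]
    - [0,0,40]
    - [0,0,50]
    - [0,0,50]
    - [0,-20,40]
    - [0,-30,0]
    - [0,0,0]
    - [0,0,0]
  twist:
    - [0,0,0]
    - [0,0,0]
    - [0,0,0]
    - [0,0,0]
    - [0,0,0]
    - [0,0,0]
    - [0,0,0]
    - [0,0,0]
  claw: [-0.8,-0.8,-0.8,-1,-1,-1,-1,-1]

```text
time_s: 28.1
tcp_pos: [0.449, -0.146, 0.2401]
eef_rot: [-180.0, -0.0, 158.1]
force: [0.2, 0.7, -0.6]
finger_gap: 1.004
grip_force: 0.0
```

```bash
python3 w.py w12; python3 - <<'E'
from rig import eyes
import cv2
cv2.imwrite("pics/scene1.png",eyes.grab_frame("scene")["img"])
E
```

```text
t 28.1 tcp [ 449.  -146.   240.1] [-1.8000e+02 -2.0000e-02  1.5811e+02] gap 1.004 grip 0.0 F [ 0.2  0.7 -0.6]
brown (261, 357, 18, 17) 220.0 (0.05, (576.8, -254.4, 19.3)) (0.046, (579.3, -256.1, 19.6)) (0.042, (581.8, -257.9, 19.8)) (0.036, (585.6, -260.5, 20.2))
brown (94, 345, 49, 37) 869.0 (0.05, (520.7, -391.0, 62.1)) (0.046, (522.5, -394.5, 62.9)) (0.042, (524.3, -398.0, 63.7)) (0.036, (527.0, -403.2, 64.8))
brown (133, 191, 41, 40) 1195.0 (0.05, (397.8, -282.6, 35.3)) (0.046, (398.1, -284.7, 35.8)) (0.042, (398.3, -286.8, 36.2)) (0.036, (398.7, -289.9, 36.9))
brown (349, 153, 64, 63) 2766.0 (0.05, (450.0, -94.7, 53.8)) (0.046, (450.9, -94.4, 54.5)) (0.042, (451.8, -94.1, 55.2)) (0.036, (453.2, -93.7, 56.2))
hold (517, 450, 52, 30) 1039.5 (0.018, (850.5, -23.1, 72.0))
hold (0, 354, 27, 62) 857.0 (0.018, (510.6, -552.6, 83.1))
hold (248, 320, 52, 51) 1604.5 (0.018, (576.7, -254.4, 62.3))
hold (99, 303, 82, 55) 1478.5 (0.018, (509.2, -378.2, 101.8))
hold (129, 162, 80, 75) 2759.0 (0.018, (395.7, -280.0, 74.9))
hold (330, 131, 94, 94) 6823.5 (0.018, (450.0, -94.2, 87.5))
hold (4, 95, 20, 20) 212.5 (0.018, (272.0, -366.0, 21.6))
hold (0, 0, 248, 103) 14005.5 (0.018, (266.2, -254.9, 226.1))
```

View pics/w12.png

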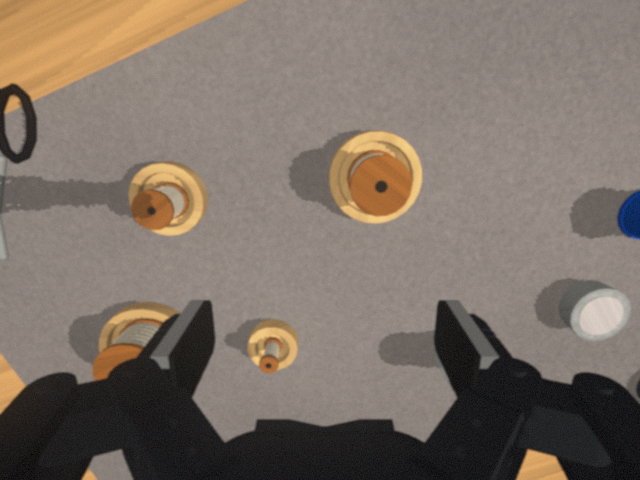

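View pics/scene1.png

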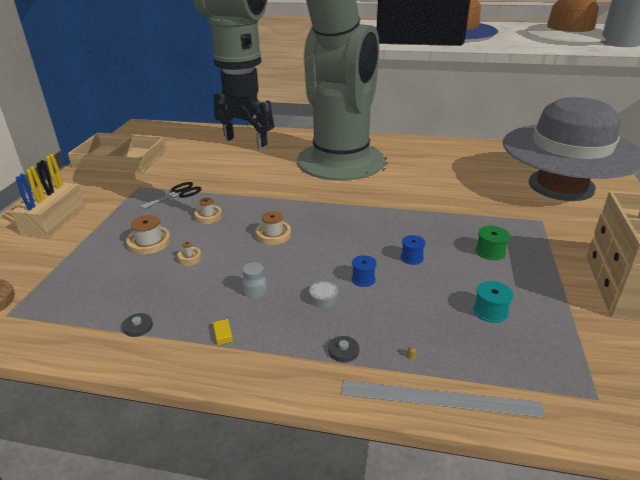

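All four reels stand upright inside their wells. In the wrist view they are at (381,186), (152,211), (268,365) and (120,365). The tin and jar have not moved in the scene view, at (323,293) and (255,280).

```bash
python3 -c "
from rig import workorder
print(workorder.close_job())"
```

```text
the job is handed in; nothing more can be done
None
```

All four reels stand upright in their matching holders, the pin tin, bead jar and look-alikes were left alone, and I handed the job in at about 28 s of the 120 s (the hand-in returned no verdict).

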